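Find the weak slide clip by pulling the test cards

TASK

One of the three spring clips in the slide rack has gone weak. Pull the orange test card straight out of each clip, with the clips staying in the rack, feel how hard each one holds its card, and lay the cards flat on the white cutting plate; when all three cards are out, lift the clip that held its card least out of the rack and set it down gently, the right way up, in the red tray. Leave the two good clips in their pockets, do not wrench or force anything, and leave the other things on the bench alone.

Things in the scene. Friction and masses are not known exactly. Their poses are not given: they have to be found in the camera images.
- rack: aluminium slide-clip rack, fixed, base 100 (its x) x 350 (its y) x 12 high; origin: centre of its underside. Pockets at y = -115, 0, 115 hold the clips flat on it, mouths to -x, play 1.5 mm along x, 3 along y. Each has two front stops 24 above the base, 19 to 30 mm either side of its middle, front faces at x -46; rear stop and corner guides 9 high; clip sides free for fingers from x -20 to 26.
- clip_a: spring clip lying flat in a rack pocket: steel base 76 (its x) x 54 (its y) x 4, two cheeks (x -8 to 22, 54 over their outer faces, 4 to 28 high) to hold it by (20 N is plenty), blue sprung jaw and thumb lever between them, up to 50 high at the back, black lips at x -38 to -26 meeting 14 above the underside. Origin: centre of the underside; mouth to its -x. About 110 g.
- clip_b: spring clip, outwardly just like clip_a, same origin and axes. The three clips lie in no fixed order in the pockets. A good clip's card slides at about 8 to 16 N of steady pull, the weak one's at about half of what the good ones take on the same day; friction differs from day to day, so compare.
- clip_c: spring clip, outwardly just like clip_a, same origin and axes. Each clip lifts straight up out of its pocket; its jaw shuts by itself when the card is out.
- card_a: orange plastic test card 76 (its x) x 26 (its y) x 3 thick, white end at -x, 15 g; origin: centre of its underside. Held level by friction in the mouth of clip_a, 26 above the table; its outer 52 to 60 mm stand out along the clip's -x, about 20 mm of pull frees it. Hold it by its long edges, 26 apart, near the outer end, fingertips a few mm below it.
- card_b: orange test card like card_a, in the mouth of clip_b
- card_c: orange test card like card_a, in the mouth of clip_c
- clip_a_jaw: blue upper jaw with thumb lever of clip_a; origin on its pivot, in the clip at x 8, y 0, 22 above the underside; pushing the lever down opens the lips against the spring
- clip_b_jaw: blue upper jaw with thumb lever of clip_b; origin on its pivot, in the clip at x 8, y 0, 22 above the underside; pushing the lever down opens the lips against the spring
- clip_c_jaw: blue upper jaw with thumb lever of clip_c; origin on its pivot, in the clip at x 8, y 0, 22 above the underside; pushing the lever down opens the lips against the spring
- plate: white plastic cutting plate with a steel ruler strip along its +x edge, fixed, 180 (its x) x 240 (its y) x 10 high, flat top; origin: centre of its underside. A card counts as on it when its centre is over the plate, and it lies flat (on the plate or on another card).
- tray: shallow red open tray, fixed, 170 (its x) x 150 (its y) outside, walls 4 thick and 22 high, floor 4 thick; origin: centre of its underside.
- vial_0: amber glass vial with black cap, 25 across, 48 high, standing; leave alone
- vial_1: second amber vial, as vial_0
- forceps: steel forceps 125 long, 6 high, lying; leave alone
- scalpel_handle: steel scalpel handle 120 long, 4 high, lying; leave alone
- petri_dish: clear round dish 92 across, 15 high; leave alone
- marker: blue marker pen 125 long, 13 thick, lying; leave alone

How it is judged (in metres and radians):
On the way, in this order (a step that is already met when the one before it is completed fails the run):
1. one card is pulled clear of its clip, all clips still in the rack (((distance between card_a and clip_a above 0.08 m and contact force between card_a and clip_a below 0.2 N) or (distance between card_b and clip_b above 0.08 m and contact force between card_b and clip_b below 0.2 N) or (distance between card_c and clip_c above 0.08 m and contact force between card_c and clip_c below 0.2 N)) and distance of each of clip_a, clip_b, clip_c from where it was at the start of the episode below 0.012 m), for 0.1 s.
2. two cards are pulled clear, all clips still in the rack ((((distance between card_a and clip_a above 0.08 m and contact force between card_a and clip_a below 0.2 N) and (distance between card_b and clip_b above 0.08 m and contact force between card_b and clip_b below 0.2 N)) or ((distance between card_a and clip_a above 0.08 m and contact force between card_a and clip_a below 0.2 N) and (distance between card_c and clip_c above 0.08 m and contact force between card_c and clip_c below 0.2 N)) or ((distance between card_b and clip_b above 0.08 m and contact force between card_b and clip_b below 0.2 N) and (distance between card_c and clip_c above 0.08 m and contact force between card_c and clip_c below 0.2 N))) and distance of each of clip_a, clip_b, clip_c from where it was at the start of the episode below 0.012 m), for 0.1 s.
3. all three cards are pulled clear, all clips still in the rack (distance between card_a and clip_a above 0.08 m and contact force between card_a and clip_a below 0.2 N and distance between card_b and clip_b above 0.08 m and contact force between card_b and clip_b below 0.2 N and distance between card_c and clip_c above 0.08 m and contact force between card_c and clip_c below 0.2 N and distance of each of clip_a, clip_b, clip_c from where it was at the start of the episode below 0.012 m), for 0.1 s.
4. the weak clip (empty lips closing with under 6.5 N) is in the red tray (((x of clip_a in the frame of tray between -0.06 and 0.06 m and y of clip_a in the frame of tray between -0.055 and 0.055 m and z of clip_a in the frame of tray below 0.014 m and angle between clip_a's own z axis and vertical below 0.15 rad and contact force between clip_a_jaw and clip_a between 1 and 6.5 N) or (x of clip_b in the frame of tray between -0.06 and 0.06 m and y of clip_b in the frame of tray between -0.055 and 0.055 m and z of clip_b in the frame of tray below 0.014 m and angle between clip_b's own z axis and vertical below 0.15 rad and contact force between clip_b_jaw and clip_b between 1 and 6.5 N) or (x of clip_c in the frame of tray between -0.06 and 0.06 m and y of clip_c in the frame of tray between -0.055 and 0.055 m and z of clip_c in the frame of tray below 0.014 m and angle between clip_c's own z axis and vertical below 0.15 rad and contact force between clip_c_jaw and clip_c between 1 and 6.5 N))), for 0.2 s.
At the end, for the whole second after the job is handed in: The three cards lie flat and still on the white plate, centres over it; the weak clip (empty lips closing with under 6.5 N) lies upright, still and released on the floor of the red tray, centre within 60 x 55 mm of its middle; the other two clips are within 12 mm of where they started (x of card_a in the frame of plate between -0.085 and 0.085 m and y of card_a in the frame of plate between -0.115 and 0.115 m and z of each of card_a, card_b, card_c in the frame of plate below 0.02 m and angle between each of card_a, card_b, card_c's own z axis and vertical below 0.2 rad and linear speed of each of card_a, card_b, card_c below 0.02 m/s and contact force between each of card_a, card_b, card_c and the fingers below 0.1 N and x of card_b in the frame of plate between -0.085 and 0.085 m and y of card_b in the frame of plate between -0.115 and 0.115 m and x of card_c in the frame of plate between -0.085 and 0.085 m and y of card_c in the frame of plate between -0.115 and 0.115 m and (((x of clip_a in the frame of tray between -0.06 and 0.06 m and y of clip_a in the frame of tray between -0.055 and 0.055 m and z of clip_a in the frame of tray below 0.014 m and angle between clip_a's own z axis and vertical below 0.15 rad and contact force between clip_a_jaw and clip_a between 1 and 6.5 N) and linear speed of clip_a below 0.02 m/s and contact force between clip_a and the fingers below 0.1 N and distance of each of clip_b, clip_c from where it was at the start of the episode below 0.012 m) or ((x of clip_b in the frame of tray between -0.06 and 0.06 m and y of clip_b in the frame of tray between -0.055 and 0.055 m and z of clip_b in the frame of tray below 0.014 m and angle between clip_b's own z axis and vertical below 0.15 rad and contact force between clip_b_jaw and clip_b between 1 and 6.5 N) and linear speed of clip_b below 0.02 m/s and contact force between clip_b and the fingers below 0.1 N and distance of each of clip_a, clip_c from where it was at the start of the episode below 0.012 m) or ((x of clip_c in the frame of tray between -0.06 and 0.06 m and y of clip_c in the frame of tray between -0.055 and 0.055 m and z of clip_c in the frame of tray below 0.014 m and angle between clip_c's own z axis and vertical below 0.15 rad and contact force between clip_c_jaw and clip_c between 1 and 6.5 N) and linear speed of clip_c below 0.02 m/s and contact force between clip_c and the fingers below 0.1 N and distance of each of clip_a, clip_b from where it was at the start of the episode below 0.012 m))); the robot touches nothing.
It fails at once if a second clip is taken from its pocket (two clips moved over 25 mm) (distance of each of clip_a, clip_b from where it was at the start of the episode above 0.025 m or distance of each of clip_a, clip_c from where it was at the start of the episode above 0.025 m or distance of each of clip_b, clip_c from where it was at the start of the episode above 0.025 m).
It fails at once if a card is pried, twisted or rammed in its clip (over 45 N between them) (contact force between card_a and clip_a above 45 N or contact force between card_b and clip_b above 45 N or contact force between card_c and clip_c above 45 N).
It fails at once if a clip is wrenched against the rack (over 60 N) (contact force between any of clip_a, clip_b, clip_c and rack above 60 N).
It fails at once if a clip or card is dropped (out of the fingers and faster than 0.6 m/s), or a clip pressed on the tray (over 40 N) or a card on the plate (over 25 N) ((linear speed of clip_a above 0.6 m/s and contact force between clip_a and the fingers below 0.1 N) or (linear speed of clip_b above 0.6 m/s and contact force between clip_b and the fingers below 0.1 N) or (linear speed of clip_c above 0.6 m/s and contact force between clip_c and the fingers below 0.1 N) or (linear speed of card_a above 0.6 m/s and contact force between card_a and the fingers below 0.1 N) or (linear speed of card_b above 0.6 m/s and contact force between card_b and the fingers below 0.1 N) or (linear speed of card_c above 0.6 m/s and contact force between card_c and the fingers below 0.1 N) or contact force between any of clip_a, clip_b, clip_c and tray above 40 N or contact force between any of card_a, card_b, card_c and plate above 25 N).
It fails at once if another thing on the bench is moved over 20 mm (distance of any of vial_0, vial_1, forceps, scalpel_handle, petri_dish, marker from where it was at the start of the episode above 0.02 m).
It also fails if it takes over 72 s, if anything falls off the work surface, if the arm or the gripper's body presses on something with over 40 N, if the wrist force passes 120 N, or if a joint passes its speed limit or range.

ROBOT

A 6-joint arm with a two-finger parallel gripper is mounted at the origin on the work surface. World frame = base frame: x ahead of the robot, y to its left, z up, the work surface at z = 0. Lengths are in mm, angles in rad, forces in N, time in s.
With the tool pointing down it reaches from about 300 to 775 mm from the base axis. Payload 14.6 kg.
Tool frame: the origin (TCP) lies on the centre line of the jaws, within the pads' length; the fingertips stand 19 mm ahead of it and the grasp point (between the pads) is the TCP (bot.tip_reach is the distance from the TCP to the fingertips, in mm); z points along the fingers, y is the line along which they close (so a half turn about z gives the same grasp; the last joint's range is limited). The gripper opens to 85 mm and grips with 20 to 120 N. Pads are 22 mm wide; open, the fingers measure 114 mm over their backs; the gripper's body (76 mm by 85 mm) begins 54 mm behind the grasp point. The pads swing forward as they close: fully open they stand 13 mm farther back than shut.
Start: joints at [1.041, 0.3, 1.521, -0, 1.321, -0.067], TCP at [245.546, 492.135, 250.281] pointing down, gripper open.
Joint ranges: [-3.03, 3.03], [-0.79, 2.21], [0.23, 2.52], [-1.04, 4.18], [0, 3.07], [-2.55, 2.55]. Speed limits (rad/s): [2.22, 2.22, 2.57, 3.14, 3.14, 3.14].

INTERFACE

Orientations are given as a unit quaternion [w, x, y, z].
In Python, from rig import bot gives the robot as it stands. Calls block until the motion is done:
- bot.move_to(position, orientation): joint-space move of the TCP to a pose.
- bot.servo_line(position, attitude=None, speed=150, until_force=None): straight line of the TCP; attitude=None keeps the orientation; speed is the mean speed in mm/s. With until_force (N) it stops when the force on the tool has changed by that much, and returns True; else False.
- bot.move_joints(angles): joint-space move.
- bot.move_gripper(opening, grip_force=None): finger opening in mm; grip_force is the grip in N (None keeps the last); returns when the fingers have stopped.
- bot.dwell(seconds).
- bot.ik(position, orientation): joint angles nearest the present ones, or None.
- bot.read_state(): the state.
- bot.read_camera(name): name is "scene" or "top" or "wrist"; returns a dict with "image" (420x560x3 uint8, blue, green, red), "depth" (420x560 float32, mm along the optical axis (not along the pixel's ray), 0 where there is no reading), "fovy" (degrees; the focal length in pixels is half the picture's height over the tangent of half this angle, whatever the lens; pixels are square), "cx", "cy" (the principal point, pixels), "eye" and "attitude" of the camera in the world; the wrist camera has in their place "mount" (4x4, takes a point from camera to tool coordinates, whose origin is the TCP and whose axes are the flange's). Camera axes: x right, y down, z forward; pixel columns grow to the right and rows downward; lengths in mm; the calibration is good to about 2 mm. A picture is of the moment at which its call begins: read the wrist's pose just before it.
A pose or a line that the arm cannot do raises bot.MotionError and nothing moves.
- bot.finish_job(): hands the job in; it is judged then, once.
The state is a dict: "clock": time; "joint_positions": joint angles; "qvel": joint speeds; "effort": joint torques, N m; "ee_pos": TCP position; "tool_rot": TCP orientation; "ft_force": force on the tool from outside, world axes, zero at the start; "moment": the same for the moment, N m; "grip_width": finger opening in mm; "grip_force": force on a finger pad.
Only numpy, scipy, OpenCV 4.12 (cv2) and the standard library are available. Lean on these libraries where they do the work, as an engineer would, in place of code of your own. Each camera call takes 0.05 s, during which the arm holds its last target. There are 200 camera calls.

## Working session

There is one attempt and no reset: what is moved stays moved. The work goes in short steps, each a Python script; the robot and the scene stay as the last script left them, time stands still between calls to the robot, and variables do not carry over. Pictures are saved under pics/ and viewed, at most 10 in all, crops included, and the job is handed in when it is done.

```bash
ls; mkdir -p pics; python3 - <<'E'
from rig import bot
import cv2,numpy as np
for n in("top","scene"):
    c=bot.read_camera(n);cv2.imwrite(f"pics/{n}0.png",c["image"]);np.save(f"{n}d.npy",c["depth"])
    print(n,c["fovy"],c["cx"],c["cy"],c["eye"],c["attitude"],(c["depth"]>0).mean())
c=bot.read_camera("wrist");print(c["mount"],c["fovy"],c["cx"],c["cy"]);s=bot.read_state();print(s)
E
```

```text
pics
top 50.92343314312958 293.743595300396 211.92572662220368 [ 354.39327181   15.94686844 1030.34962735] [ 0.04475233 -0.69480698  0.71422649 -0.07156118] 0.9958630952380952
scene 47.9663327451637 279.9197070711647 211.25845389867163 [913.21813571 492.24291775 812.05138997] [-0.11003978  0.32050083  0.88244371 -0.32628754] 0.9959906462585034
[[ 5.86489245e-04 -9.64841374e-01 -2.62832227e-01  6.64364839e+01]
 [ 9.99999636e-01  7.28912293e-04 -4.44373615e-04 -5.76944786e-01]
 [ 6.20331691e-04 -2.62831871e-01  9.64841450e-01 -1.23300397e+02]
 [ 0.00000000e+00  0.00000000e+00  0.00000000e+00  1.00000000e+00]] 62.475324001413355 282.32729099048004 208.25674705982314
{'clock': 0.15, 'joint_positions': array([ 1.04139739e+00,  3.00383434e-01,  1.52141252e+00, -2.21796381e-05,
        1.32074749e+00, -6.65981891e-02]), 'qvel': array([-9.42144464e-05, -2.24565325e-03, -3.50166251e-03,  4.63975232e-04,
        8.53464037e-04,  5.02428061e-04]), 'effort': array([ 1.95905322e-04, -5.43665063e+01, -3.61889827e+01, -4.99371902e-05,
        3.16867066e-03, -5.53361542e-05]), 'ee_pos': array([245.47514074, 492.00035897, 249.8407187 ]), 'tool_rot': array([-1.29309518e-04,  2.29338092e-01,  9.73346708e-01, -4.57597058e-04]), 'ft_force': array([ 0.5702076 , -0.33739265,  0.67469519]), 'moment': array([ 0.02324158, -0.05384469, -0.00260778]), 'grip_force': 0.0, 'grip_width': 85.23109599937615}
```

View pics/top0.png

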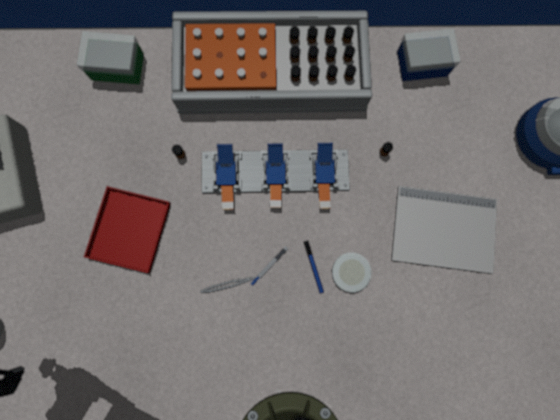

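View pics/scene0.png

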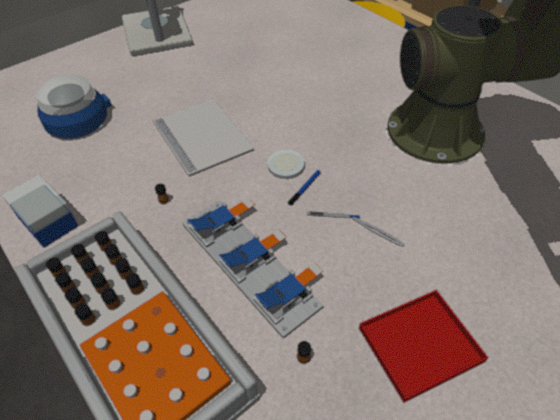

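The top view shows the three clips at (226,165), (275,165) and (325,165), with their cards pointing towards the robot. The tray is at (128,230), the plate at (445,230), and the vials at (178,152) and (386,148). The scene view shows the same layout.

```bash
cat > h.py <<'E'
from rig import bot
import cv2,numpy as np
from scipy.spatial.transform import Rotation as R
def rot(q): q=np.asarray(q);return R.from_quat([q[1],q[2],q[3],q[0]])
def quat(yaw,tilt=0):
    "tool down; yaw = world angle of tool x axis"
    q=(R.from_euler('z',yaw)*R.from_euler('x',np.pi)).as_quat();return [q[3],q[0],q[1],q[2]]
def cam(n):
    s=bot.read_state();c=bot.read_camera(n)
    if n=="wrist":
        T=rot(s["tool_rot"]).as_matrix();M=np.array(c["mount"]);c["Rm"]=T@M[:3,:3];c["o"]=T@M[:3,3]+s["ee_pos"]
    else: c["Rm"]=rot(c["attitude"]).as_matrix();c["o"]=np.array(c["eye"])
    return c
def rays(c,uv):
    uv=np.asarray(uv,float).reshape(-1,2);f=210/np.tan(np.radians(c["fovy"]/2))
    return np.c_[(uv[:,0]-c["cx"])/f,(uv[:,1]-c["cy"])/f,np.ones(len(uv))]@c["Rm"].T
def onplane(c,uv,z):
    d=rays(c,uv);return c["o"]+d*((z-c["o"][2])/d[:,2])[:,None]
def cloud(c):
    v,u=np.mgrid[:420,:560];uv=np.c_[u.ravel(),v.ravel()]
    return (c["o"]+rays(c,uv)*c["depth"].reshape(-1,1)).reshape(420,560,3)
def tri(c1,u1,c2,u2):
    d1=rays(c1,u1)[0];d2=rays(c2,u2)[0];A=np.c_[d1,-d2]
    t=np.linalg.lstsq(A,c2["o"]-c1["o"],rcond=None)[0]
    a=c1["o"]+t[0]*d1;b=c2["o"]+t[1]*d2;return (a+b)/2,np.linalg.norm(a-b)
def hsv(c,lo,hi): return cv2.inRange(cv2.cvtColor(c["image"],cv2.COLOR_BGR2HSV),lo,hi)
def blobs(m,amin=20):
    n,l,s,ct=cv2.connectedComponentsWithStats(m);return [(ct[i],s[i],l==i) for i in range(1,n) if s[i,4]>=amin]
E
python3 - <<'E'
from h import *
C={n:cam(n) for n in("top","scene")};P={n:cloud(C[n]) for n in C}
for n,c in C.items():
    p=P[n]
    for name,lo,hi in(("orange",(5,120,80),(22,255,255)),("blue",(100,100,50),(125,255,255)),("red",(0,150,60),(4,255,255))):
        for ct,s,m in blobs(hsv(c,lo,hi),15):
            q=p[m];
            if q[:,0].max()<720 and q[:,0].min()>250:
              print(n,name,ct.round(1),s[4],"med",np.median(q,0).round(1),"min",q.min(0).round(),"max",q.max(0).round())
# plate, tray rects
c=C["top"];p=P["top"]
m=((p[...,2]>5)&(p[...,2]<70)).astype(np.uint8)*255
for ct,s,mm in blobs(m,30):
    q=p[mm]
    if q[:,0].min()<150: continue
    (x,y),(w,h),a=cv2.minAreaRect(q[:,:2].astype(np.float32))
    print("h",ct.round(),np.round([x,y,w,h,a],1),"z med/max",np.median(q[:,2]).round(1),q[:,2].max().round(1))
E
```

```text
top orange [275.4 191.3] 150 med [570.8  16.9  28.1] min [554.   3.  -2.] max [588.  29.  34.]
top orange [323.6 191.3] 168 med [567.9 -96.   28.4] min [ 549. -111.    9.] max [587. -83.  34.]
top orange [226.9 193. ] 169 med [568.7 128.   28.1] min [552. 116.  -2.] max [586. 142.  34.]
top blue [324.6 164.3] 654 med [627.7 -99.2  39. ] min [ 354. -124.   16.] max [ 675.   16. 1030.]
top blue [225.3 165.9] 681 med [627.9 129.5  38.7] min [354.  16.  13.] max [ 675.  152. 1030.]
top blue [275.2 165.1] 664 med [627.7  15.3  38.7] min [354.  -8.  13.] max [ 674.   37. 1030.]
top blue [555.2 169.8] 59 med [ 605.9 -650.2   33.8] min [ 599. -662.   25.] max [ 615. -639.   38.]
top blue [315.4 273.1] 140 med [380.  -70.5  11. ] min [337. -85.   6.] max [424. -57.  15.]
top blue [254.5 280.4] 16 med [367.3  69.3   2.8] min [362.  63.  -1.] max [375.  75.   4.]
top red [128.6 230.9] 4357 med [489.2 357.5   3.2] min [354.  16.  -3.] max [ 586.  448. 1030.]
scene orange [238.7 208.8] 149 med [562.4 -91.7  27.4] min [ 545. -105.   -2.] max [581. -79.  30.]
h [304.  57.] [890.1  19.  419.5 173.5 
[... 206 characters left out ...]
    3.7] z med/max 48.7 70.0
h [271. 106.] [775.8  18.1 460.    6.3  89.8] z med/max 38.7 69.9
h [ 24. 175.] [626.9 586.1  84.4 235.6  81.9] z med/max 39.7 70.0
h [386. 148.] [ 668.5 -247.8   22.7   24.    84.4] z med/max 44.9 51.3
h [275. 171.] [604.9  16.4 350.4 146.8  89.3] z med/max 20.3 64.9
h [178. 151.] [670.9 241.   23.2  22.6  58.3] z med/max 44.4 51.3
h [444. 229.] [ 475.8 -381.1  241.   181.1   81. ] z med/max 9.7 16.9
h [125. 228.] [493.8 357.7 151.8 170.6  74.8] z med/max 18.4 27.0
h [313. 266.] [396.9 -66.5 124.2  12.6  15.3] z med/max 10.4 15.4
h [351. 272.] [ 382.8 -152.7   88.5   91.9   88.1] z med/max 14.8 20.6
h [241. 280.] [367.9  99.5  11.9  28.6   7.8] z med/max 6.4 9.8
```

```bash
python3 - <<'E'
from h import *
bot.move_gripper(45)
I=[]
for i,(x,z) in enumerate(((540,190),(500,170))):
    bot.move_to([x,16,z],quat(np.pi)); bot.dwell(.2)
    s=bot.read_state();c=cam("wrist");I.append(c);cv2.imwrite(f"pics/w{i}.png",c["image"]);print(s["ee_pos"],s["ft_force"],s["joint_positions"][5],s["clock"])
    np.save(f"w{i}.npy",c,allow_pickle=True)
    p=cloud(c)
    for ct,st,m in blobs(hsv(c,(5,120,80),(22,255,255)),50):
        q=p[m];print("orange",ct.round(1),st,np.median(q,0).round(1),q.min(0).round(1))
E
```

```text
[540.00628837  16.50148862 190.05286547] [-0.96283343  0.39203685 -0.64575586] -1.60875274136272 2.95
orange [154.  225.5] [ 136  202   36   47 1407] [566.5 -94.8  28.7] [ 4.733e+02 -1.210e+02  1.000e-01]
orange [413. 228.] [ 397  207   33   43 1329] [568.3 129.   28.6] [473.3  16.   -1.2]
orange [284.  228.6] [ 268  209   32   40 1201] [569.   17.3  28.7] [473.3   2.8  -0.6]
orange [ 15.  321.5] [  0 311  31  23 266] [ 665.5 -238.6   20.8] [ 473.3 -255.     9. ]
orange [511.1 322.6] [502 311  24  24 182] [666.  233.7  20.1] [473.3  16.   11.4]
[500.80604021  16.01825169 170.49987354] [-0.25506259  1.15582004  0.52936951] -1.611984799278422 3.5
orange [148.5 234.6] [131 234  31   3  51] [529.1 -92.8  27.8] [ 528.6 -110.    -0.9]
orange [418.1 238.5] [405 238  31   3  53] [532.1 125.8  27.7] [434.   15.5  25.3]
orange [150.6 276.7] [ 133  254   36   46 1422] [565.9 -95.   28.7] [ 434.  -122.2   -0.7]
orange [417.6 279.3] [ 401  258   34   43 1345] [568.3 129.1  28.6] [434.   15.5  -1.5]
orange [284.6 279.8] [ 269  260   32   40 1237] [568.8  16.9  28.7] [434.    3.2   2.5]
```

View pics/w0.png

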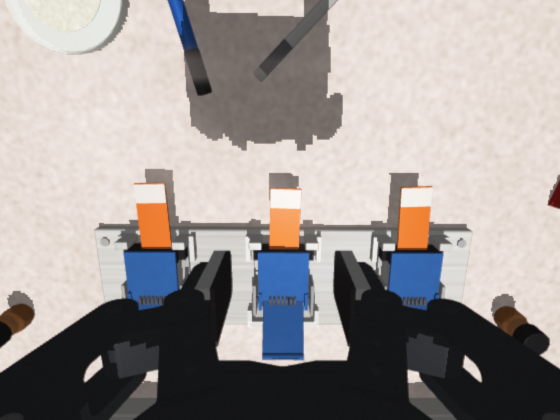

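The wrist view shows three cards with their white ends at about (150,190), (285,198) and (416,195), each turned by a few degrees at most.

```bash
python3 - <<'E'
from h import *
C=[np.load(f"w{i}.npy",allow_pickle=True).item() for i in(0,1)]
O=[]
for c in C:
    b=sorted([x for x in blobs(hsv(c,(5,120,80),(22,255,255)),1000)],key=lambda x:x[0][0]);O.append([x[0] for x in b])
    P=cloud(c)
    for ct,st,m in b:
        u,v,w,h=st[:4]
        roi=np.zeros((420,560),bool);roi[v-32:v+h-4,u-6:u+w+6]=1
        cm=roi&(P[...,2]>25)&(P[...,2]<33)&(m|(c["image"].min(2)>60))
        ys,xs=np.nonzero(cm)
        q=onplane(c,np.c_[xs,ys],29)[:,:2].astype(np.float32)
        r=cv2.minAreaRect(q);d,_=0,0
        # axis from per-row midpoints
        mids=np.array([[ (xs[ys==k].min()+xs[ys==k].max())/2,k] for k in np.unique(ys)[3:-3]])
        mp=onplane(c,mids,29);f=np.polyfit(mp[:,0],mp[:,1],1)
        print("rect",np.round(r[0],1),np.round(r[1],1),round(r[2],1),"end x",np.percentile(q[:,0],.5).round(1),"yaw deg",np.degrees(np.arctan(f[0])).round(2),"y@545",np.polyval(f,545).round(1))
for a,b in zip(*O): print("tri",[np.round(x,1) for x in tri(C[0],a,C[1],b)])
E
```

```text
rect [556.2 -96.7] [54.3 41.6] 0.1 end x 529.0 yaw deg 0.05 y@545 -95.1
rect [558.1  20. ] [50.  31.5] 0.1 end x 533.1 yaw deg -0.21 y@545 18.0
rect [557.6 130.2] [52.7 38.9] 0.1 end x 531.2 yaw deg 1.81 y@545 128.2
rect [555.9 -96.6] [54.1 40.5] 0.1 end x 528.9 yaw deg -0.09 y@545 -95.1
rect [557.5  20.2] [50.6 30.6] 0.1 end x 533.1 yaw deg -0.77 y@545 18.2
rect [557.5 130.3] [52.4 38.8] 0.1 end x 531.3 yaw deg 1.84 y@545 128.2
tri [array([567. , -95.8,  26.8]), np.float64(0.1)]
tri [array([569.5,  17.3,  27.3]), np.float64(0.0)]
tri [array([568.4, 129.2,  28.4]), np.float64(0.1)]
```

```bash
python3 - <<'E'
from h import *
for i in(0,1):
    c=np.load(f"w{i}.npy",allow_pickle=True).item()
    for ct,st,m in sorted([x for x in blobs(hsv(c,(5,120,80),(22,255,255)),1000)],key=lambda x:x[0][0]):
        ys,xs=np.nonzero(m);ks=np.unique(ys)[4:-5]
        e=[np.array([[g(xs[ys==k])+o,k] for k in ks]) for g,o in((np.min,-.5),(np.max,.5))]
        L,Rr=[onplane(c,x,29) for x in e]
        mp=(L+Rr)/2;f=np.polyfit(mp[:,0],mp[:,1],1)
        print("w",np.median(Rr[:,1]-L[:,1]).round(1),"yaw",np.degrees(np.arctan(f[0])).round(2),"y@545",np.polyval(f,545).round(1),"y@575",np.polyval(f,575).round(1), c["image"][st[1]-8,int(ct[0])])
E
```

```text
w 26.7 yaw 0.52 y@545 -95.1 y@575 -94.9 [230 235 240]
w 25.9 yaw -1.94 y@545 18.2 y@575 17.1 [243 246 249]
w 26.8 yaw 1.88 y@545 128.1 y@575 129.1 [236 241 244]
w 26.9 yaw 0.74 y@545 -95.2 y@575 -94.8 [223 228 233]
w 26.0 yaw -1.18 y@545 17.9 y@575 17.3 [238 243 246]
w 26.9 yaw 2.03 y@545 128.1 y@575 129.1 [228 232 237]
```

```bash
cat >> h.py <<'E'
PC=np.array([475.8,-381.1]);PY=np.radians(-9.)
def ploc(x,y): return PC+np.array([[np.cos(PY),-np.sin(PY)],[np.sin(PY),np.cos(PY)]])@[x,y]
def pull(end,y545,yawdeg,tag):
    a=np.radians(yawdeg);d=np.array([np.cos(a),np.sin(a),0]);x=end+15
    g=np.array([x,y545+np.tan(a)*(x-545),39.]);q=quat(np.pi+a)
    bot.move_gripper(45)
    bot.move_to(g+[0,0,60],q);bot.servo_line(g,speed=80);bot.dwell(.2)
    f=lambda:np.mean([(bot.dwell(.02),bot.read_state()["ft_force"])[1] for _ in range(4)],0)
    f0=f();bot.move_gripper(20,20);f1=f();bot.move_gripper(20,45)
    s=bot.read_state();print("grip",s["grip_width"],s["grip_force"],"f close",(f1-f0).round(1),(f()-f0).round(1),s["ee_pos"].round(1))
    for k in range(1,11):
        bot.servo_line(g-d*3*k,speed=15);v=f()-f0;print(tag,3*k,v.round(1))
        if v@d>30: print("STOP");return
    bot.servo_line(g-d*48,speed=60);print("free",(f()-f0).round(1),bot.read_state()["clock"],bot.read_state()["grip_width"])
    bot.servo_line(g-d*48+[0,0,70],speed=120)
def place(x,y):
    "card centre at plate-local x,y; gripped 23 mm from centre"
    p=ploc(x-23,y);q=quat(np.pi+PY)
    bot.move_to([*p,100],q);bot.servo_line([*p,42],speed=120)
    t=bot.servo_line([*p,26],speed=15,until_force=3);z=bot.read_state()["ee_pos"][2]
    print("touch",t,z)
    if t: bot.servo_line([*p,z+.8],speed=10)
    bot.move_gripper(38,20);bot.dwell(.15);bot.servo_line([*p,100],speed=120);print("t",bot.read_state()["clock"])
E
python3 - <<'E'
from h import *
pull(529,-95.1,.6,"R")
c=cam("wrist");cv2.imwrite("pics/p1.png",c["image"])
E
```

```text
grip 23.875797667461338 44.00656521320343 f close [0.1 0.3 1. ] [-0.4 -0.2  2. ] [544.  -95.1  39. ]
R 3 [6.7 0.3 0. ]
R 6 [ 8.  -0.3 -0.5]
R 9 [ 7.8 -0.2 -0.4]
R 12 [ 7.9 -0.4 -0.3]
R 15 [ 7.1 -0.1 -0.4]
R 18 [ 6.  -0.  -0.1]
R 21 [-0.3  0.1  0.5]
R 24 [ 0.1 -0.2 -0.2]
R 27 [ 0.  -0.   0.1]
R 30 [0.4 0.1 0.2]
free [ 0.5 -0.5 -0.1] 10.8833 23.959298744556307
```

View pics/p1.png

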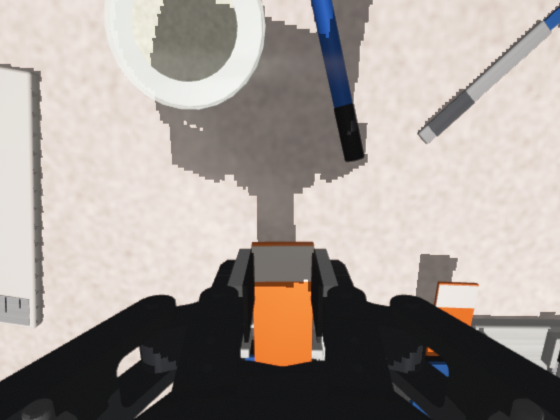

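The first card is held straight and level in the fingers, between (250,245) and (312,365), after a steady pull of about 7.9 N. Next I place it and pull the middle card.

```bash
python3 - <<'E'
from h import *
place(-15,-65)
c=cam("wrist");cv2.imwrite("pics/p2.png",c["image"])
pull(533,18.1,-1.5,"M")
E
```

```text
touch True 29.131193559629676
t 15.8917
grip 23.803813722656145 43.99313449859619 f close [-0.6  0.2  1.7] [-0.6  1.   2.6] [548.   18.   39.1]
M 3 [ 6.5  0.1 -0.4]
M 6 [ 8.6 -0.3 -0.5]
M 9 [ 8.1 -0.1 -0.6]
M 12 [ 8.3  0.2 -0.7]
M 15 [ 8.2  0.1 -0.7]
M 18 [ 7.6 -0.1 -0.6]
M 21 [ 6.1 -0.2 -0.1]
M 24 [-0.7 -0.   0.1]
M 27 [-0.3  0.  -0.4]
M 30 [-0.1  0.3  0.1]
free [0.  0.1 0.3] 24.4083 23.891413531807597
```

View pics/p2.png

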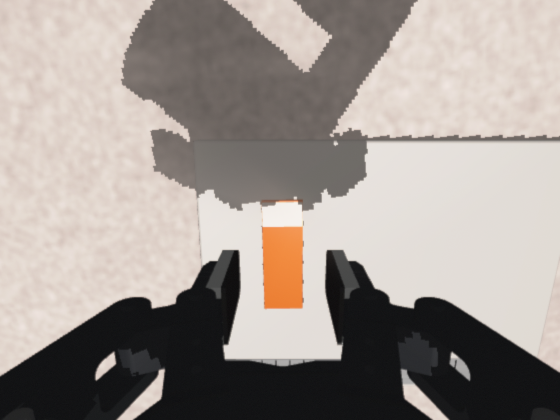

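The first card lies flat on the plate at (283,255). The middle card needed about 8.2 N, so it matches the first.

```bash
python3 - <<'E'
from h import *
place(-15,0)
pull(531,128.1,1.9,"L")
E
```

```text
touch True 29.124332055919727
t 29.525
grip 23.940683858943654 43.99579167366028 f close [ 0.  -0.1  1.5] [-0.7 -0.3  2.4] [546.  128.2  39.1]
L 3 [ 4.4 -0.1  0.9]
L 6 [ 4.5 -0.   1.9]
L 9 [ 4.3 -0.3  1.7]
L 12 [ 3.7 -0.   1.2]
L 15 [ 2.5 -0.1  1.3]
L 18 [ 1.5 -0.3  1.1]
L 21 [-0.2 -0.5  0.1]
L 24 [-0.  -0.1  0.2]
L 27 [-0.2 -0.5 -0.1]
L 30 [-0.2  0.1 -0.1]
free [-0.4 -0.5 -0.1] 38.1333 24.159452644098014
```

The left clip is the weak one, at about 4.4 N against 8. I place its card and then look at that clip from close by.

```bash
python3 - <<'E'
from h import *
place(-15,65)
bot.move_gripper(80)
for i,(x,z) in enumerate(((560,150),(590,130))):
    bot.move_to([x,130,z],quat(np.pi)); bot.dwell(.15)
    c=cam("wrist");np.save(f"c{i}.npy",c,allow_pickle=True);cv2.imwrite(f"pics/c{i}.png",c["image"])
    P=cloud(c)
    for ct,st,m in blobs(hsv(c,(100,100,40),(125,255,255)),200):
        q=P[m]; print(ct.round(1),st,np.median(q,0).round(1),np.percentile(q,1,axis=0).round(1),np.percentile(q,99,axis=0).round(1))
print(bot.read_state()["clock"])
E
```

```text
touch True 29.116766231129883
t 43.375
[  5.  287.6] [  0 245  15  94 893] [619.2 -79.8  37.1] [493.5 -85.8  32.5] [650.5 128.8 273.2]
[126.7 267.3] [ 101  244   61   63 2565] [601.3  11.   35.7] [552.8  -5.5  32.1] [631.3  75.4 159.4]
[285.1 300.8] [ 255  244   61  123 6306] [626.9 130.5  37.7] [586.7 109.3  31.1] [667.7 152.   60.9]
[112.  254.4] [  78  212   72  112 5403] [612.2  14.4  36.5] [582.4  -5.4  31.7] [650.3  76.1 150.1]
[284.1 280.9] [ 251  214   67  142 8240] [630.5 130.5  38.3] [587.  109.3  33.8] [671.5 151.9  64.5]
46.2
```

View pics/c0.png

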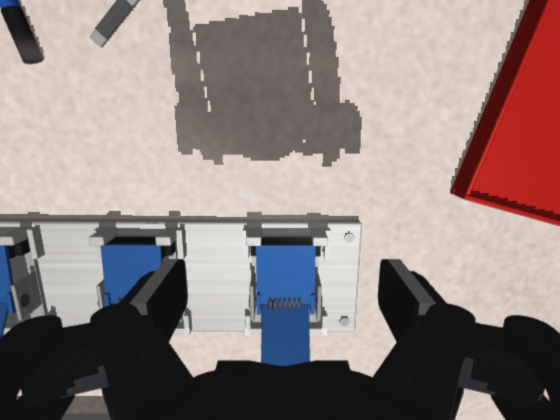

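The weak clip's jaw is at (285,300) with its spring at (285,302). The rack's front edge lies near row 217 and its rear edge near row 330. Next I grip the cheeks and set the clip in the tray.

```bash
python3 - <<'E'
from h import *
c=np.load("c0.npy",allow_pickle=True).item()
print("rack f/b",onplane(c,[(200,220),(230,330)],12).round(1),"spring",onplane(c,[(285,302)],38).round(1))
b=max(blobs(hsv(c,(100,100,40),(125,255,255)),200),key=lambda x:x[1][4])
ys,xs=np.nonzero(b[2]);ks=[k for k in range(248,296)]
mp=onplane(c,[[(xs[ys==k].min()+xs[ys==k].max())/2,k] for k in ks],37);f=np.polyfit(mp[:,0],mp[:,1],1);print("yaw",np.degrees(f[0]),"y@625,631",np.polyval(f,[625,631]))
a=np.clip(f[0],-.04,.04);g=np.array([631,np.polyval(f,631),36.]);q=quat(np.pi+a)
bot.move_gripper(78)
bot.move_to(g+[0,0,70],q)
print("down stop",bot.servo_line(g,speed=60,until_force=8),bot.read_state()["ee_pos"])
bot.move_gripper(45,22);s=bot.read_state();print(s["grip_width"],s["grip_force"],s["ft_force"].round(1),s["clock"])
E
```

```text
rack f/b [[574.1  63.5  12. ]
 [673.6  83.2  12. ]] spring [[631.3 130.5  38. ]]
yaw 0.43933943857627217 y@625,631 [130.76066075 130.80666827]
down stop False [631.24851906 130.85645674  36.47135448]
53.62070981063284 23.93690049648285 [-0.8 -0.8  4. ] 48.3833
```

```bash
python3 - <<'E'
from h import *
g=bot.read_state()["ee_pos"]
print("lift",bot.servo_line(g+[0,0,25],speed=40,until_force=15),bot.read_state()["grip_width"])
bot.servo_line(g+[0,0,70],speed=100)
s=bot.read_state();print(s["grip_width"],s["grip_force"],s["ft_force"].round(1),s["clock"])
c=cam("wrist");cv2.imwrite("pics/l.png",c["image"])
a=np.radians(-15.2);p=np.array([493.8,357.7])+7*np.array([np.cos(a),np.sin(a)])
bot.move_to([*p,110],quat(np.pi+a));bot.servo_line([*p,36],speed=100)
t=bot.servo_line([*p,24],speed=12,until_force=4);print("touch",t,bot.read_state()["ee_pos"],bot.read_state()["ft_force"])
bot.move_gripper(66,20);bot.dwell(.2);z=bot.read_state()["ee_pos"][2];bot.servo_line([*p,z+90],speed=80);bot.dwell(.2)
c=cam("wrist");cv2.imwrite("pics/l2.png",np.hstack([cv2.imread("pics/l.png"),c["image"]])[:, :][::1][::1]);cv2.imwrite("pics/l2.png",cv2.resize(cv2.imread("pics/l2.png"),(800,300)));print(bot.read_state()["clock"])
cv2.imwrite("pics/t9.png",cam("top")["image"][100:320])
E
```

```text
lift False 53.44910070724128
53.8228406630288 23.971448242664337 [-0.1 -0.6 -1.9] 49.7667
touch True [500.54645175 355.86616461  28.32240697] [ 0.58971716 -0.42959031  4.17492343]
54.4
```

View pics/l2.png

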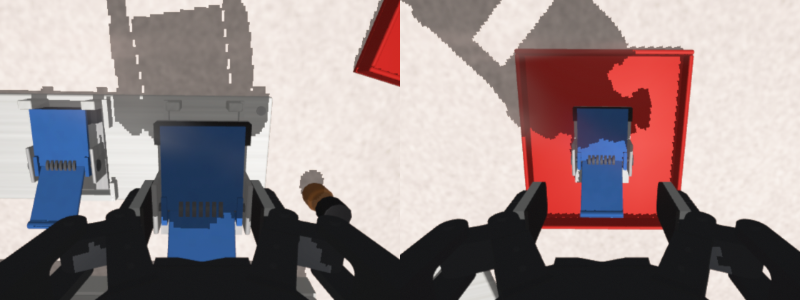

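View pics/t9.png

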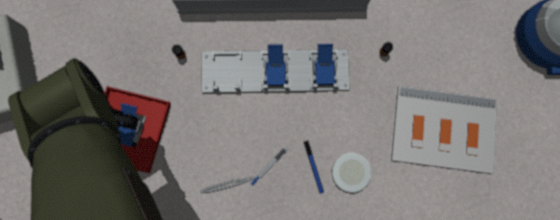

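The pictures show the clip upright in the middle of the tray at (603,160). The three cards lie flat on the plate at (418,130), (446,133) and (473,137), and the two good clips are still in their pockets. Nothing touches the robot.

```bash
python3 -c "
from rig import bot
print(bot.finish_job())"
```

```text
the job is handed in; nothing more can be done
None
```

The job is handed in: the left clip was the weak one (about 4.4 N of pull against about 8 N for the other two) and now stands upright in the red tray, the three cards lie flat on the plate, and the two good clips are still in the rack; no verdict came back.

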